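# Eject one spacer from the dispenser and push it onto the green pad

## Robot

A 6-joint arm with a two-finger parallel gripper is mounted at the origin on a cart in front of the work surface, level with it; the furniture and walls round the work are solid. World frame = base frame: x ahead of the robot, y to its left, z up, the work surface at z = 0. Lengths are in m, angles in degrees, forces in N, time in s.
With the tool pointing down it reaches from about 0.35 to 0.875 m from the base axis. Payload 4.2 kg.
Tool frame: the origin (TCP) lies on the centre line of the jaws, within the pads' length; the fingertips stand 11 mm ahead of it and the grasp point (between the pads) lies 8 mm behind it; z points along the fingers, y is the line along which they close (so a half turn about z gives the same grasp; the last joint's range is limited). The gripper opens to 87 mm and grips with 3 to 60 N. Pads are 19 mm wide; open, the fingers measure 117 mm over their backs; the gripper's body (75 mm by 190 mm) begins 51 mm behind the grasp point.
Start: joints at [92.109, 22.042, 0.453, 0, -68.411, -14.817], TCP at [0.137, 0.61, 0.234] pointing down, gripper open.
Joint ranges: [-179.83, 179.83], [-69.29, 118.12], [-61.27, 80.66], [-181.25, 117.63], [-171.15, -9.14], [-177.46, 177.46]. Speed limits (degrees/s): [159.86, 159.86, 180, 180, 180, 180].

## Interface

Orientations are given as a 3x3 rotation matrix whose columns are the frame's x, y, z axes.
In Python, from station import r gives the robot as it stands.
- The arm moves only by the tool servo_tool, never from a script. Its argument "commands" is a list that holds one entry, the list of rows, each a list of 7 numbers: the closure, from 0 (fully open) to 1 (shut), then the shift along the tool's x, y, z in mm, then the turn, a rotation vector about the tool's x, y, z in rad. In form: [[[claw, x, y, z, ax, ay, az], ...]]. A call has exactly 5 rows; each row is the pose to reach, as a shift and turn from the pose commanded when the call began, along the tool's axes at that moment; what a row does not reach only later rows make up. A row lasts 1/10 s, in which the tool goes at most 50 mm and 8.59 degrees, less where a joint would pass 70% of its speed; a pose out of reach is approached as far as the arm can. A call with a gripper value outside its range is refused whole. The fingers move at their own pace and stop on an object; the grip force is fixed at half the most. Time passes only in rows, so rows that repeat a pose let the fingers close, or fill a call up. It gives the time, the measured TCP pose, the force, the opening and the grip force at its end, in the units of the state.
- r.sense(): the state, without advancing time (a new reading comes with each control period).
- r.capture(name): name is "scene" or "side" or "wrist"; returns a dict with "pixels" (480x640x3 uint8, red, green, blue), "camera_matrix" (3x3 intrinsics, pixels), "R" (3x3) and "t" (3): a world point X has camera coordinates R X + t. Camera axes: x right, y down, z forward; pixel columns grow to the right and rows downward; lengths in m; the calibration is good to about 2 mm. A picture is of the moment at which its call begins. There is no depth.
- r.finish_job(): hands the job in; it is judged then, once.
The state is a dict: "time_s": time; "joints": joint angles; "joint_velocities": joint speeds; "effort": joint torques, N m; "tcp_pos": TCP position; "ee_rot": TCP orientation; "wrist_force": force on the tool from outside, world axes, zero at the start; "moment": the same for the moment, N m; "gripper_width": opening from 0.0 (shut) to 1.0 (fully open); "gripper_force": force on a finger pad.
Only numpy, scipy, OpenCV 4.12 (cv2) and the standard library are available. Lean on these libraries where they do the work, as an engineer would, in place of code of your own. Each camera call takes 0.05 s, during which the arm holds its last target. There are 200 camera calls.

## Task

Press the red plunger of the spacer dispenser fully down once and let it come back up, so that a single brass-coloured spacer slides out at the front. Then push that spacer sideways with a fingertip, keeping it flat on the base plate, until it lies wholly on the green pad. Do not pick anything up, leave the other spacers in the magazine, and do not disturb the other things on the bench.

Things in the scene. Friction and masses are not known exactly. Their poses are not given: they have to be found in the camera images.
- dispenser: Spacer dispenser, fixed to the bench. Origin: underside of its dark base plate, on the magazine's vertical axis; x points to its rear, y to its left, z up; the front (-x) roughly faces the robot. Plate: x -89 to +105 mm, y +-143 mm, top at z = 8 mm. Behind the magazine a grey housing (x 22 to 100 mm, y +-28 mm, top at z = 54 mm) carries the plunger.
- magazine_top (a point): Centre of the open top of the bright square magazine tower, 54 mm above the bench, on the dispenser's origin axis. The tower spans x -26 to +22 mm, y +-26 mm in the dispenser frame, has a clear front and holds four stacked spacers.
- outlet (a point): Where the centre of the ejected spacer comes to lie, on the plate top (z = 8 mm), at dispenser x = -51 mm, y = 0. A full press pushes the lowest spacer straight out along -x to here (it may coast on up to the lip, x = -65 mm); the pusher goes back in as the plunger rises and the next spacer drops down.
- lip_middle (a point): Foot of the inner face of the lip along the plate's front edge, at dispenser x = -85 mm, y = 0, z = 8 mm. The lip stands 5 mm above the plate; an end stop of the same height closes each end (inner faces at y = +-137 mm). Between lip, stops and tower the plate is flat and slippery (friction about 0.25).
- plunger (a joint): Travel of the plunger, m: 0 = up, 0.030 = fully down. Pressed straight down; a spring lifts it back by itself. The push needed is about 4 to 8 N all the way down (spring and sliding spacers), then a hard stop.
- plunger_top (a point): Centre of the top face of the plunger's round red cap (37 mm across, 12 mm thick) at dispenser x = 66 mm, y = 0; 101 mm above the bench when up, 71 mm when fully down. Moves with the cap.
- spacer_1: The lowest brass-coloured spacer in the magazine at the start, the one that comes out: a flat disc 40 mm across, 10 mm thick, about 0.035 kg; origin at the centre of its underside, z its axis. It starts at z = 8 mm, on the base plate.
- spacer_2: The second spacer from below, like spacer_1, starting 10 mm higher; it sinks to the base plate when the first is out and the plunger is up again.
- spacer_3: The third spacer from below, like the others.
- spacer_4: The top spacer in the magazine, like the others.
- green_pad: Green rectangle marked flat on the base plate, beside the outlet on the dispenser's left or right: 68 mm (x) by 80 mm (y), same axes as the dispenser, centred 51 mm in front of the magazine axis and 97 mm to one side. It has no thickness to feel. Origin: its centre, at plate height.
- blue_pad: The same marking in blue, on the other side; not the target.
- fork_clamp: Silver fork clamp, 38x68x16 mm, loose on a rear corner area of the base plate. Origin: centre of its underside. Leave alone.
- short_post: Bright steel post, 13 mm across, 50 mm tall, standing loose on the other rear corner area of the base plate. Origin: centre of its underside. Leave alone.
- ball_driver: Blue-handled ball driver, 168 mm long, lying behind the dispenser. Origin: underside. Leave alone.
- battery: Green and white battery, 15x50x15 mm, lying at the back. Origin: underside. Leave alone.
Mind the look-alikes: they are no part of the job. What is shaped like the spacer_4 but black or orange is not meant.

How it is judged:
By the outcome, as a careful person would: the job done as asked, in the order asked, and still so for the second after the job is handed in, with the robot touching nothing.
It also fails if it takes over 45 s, if anything falls off the work surface, if the arm or the gripper's body presses on something with over 40 N, if the wrist force passes 120 N, or if a joint passes its speed limit or range.

## Working session

There is one attempt and no reset: what is moved stays moved. The work goes in short steps, Python scripts to look and compute and a tool call to move; the robot and the scene stay as the last step left them, time stands still between calls to the robot, and variables do not carry over. Pictures are saved under pics/ and viewed, at most 10 in all, crops included, and the job is handed in when it is done.

Besides the shell and the picture viewer there is one more tool, called after ">>>" by a JSON object that holds its "name" and its "arguments", one argument or row to a line. servo_tool: Moves the arm, as the interface text tells. Its arguments: {"type":"object","properties":{"commands":{"type":"array","items":{"type":"array","items":{"type":"array","items":{"type":"number"}}}}},"required":["commands"]}

```bash
mkdir -p pics
cat > h.py <<'E'
import numpy as np, cv2, json
from station import r
def shot(cam,name):
    c=r.capture(cam); cv2.imwrite(f'pics/{name}.png',c['pixels'][:,:,::-1]); np.savez(f'pics/{name}.npz',**c); return c
E
python3 - <<'E'
from h import *
a=shot('scene','s1');b=shot('side','d1')
for c in(a,b): print(c['camera_matrix'].round(1).tolist(),c['R'].round(3).tolist(),c['t'].round(3).tolist())
s=r.sense(); print(s['tcp_pos'],s['ee_rot'],s['time_s'],s['wrist_force'])
E
```

```text
[[587.9, 0.0, 312.1], [0.0, 587.9, 242.9], [0.0, 0.0, 1.0]] [[0.529, -0.848, 0.02], [-0.563, -0.369, -0.739], [0.635, 0.38, -0.673]] [-0.364, 0.365, 0.659]
[[448.3, 0.0, 327.6], [0.0, 448.3, 237.0], [0.0, 0.0, 1.0]] [[-0.878, -0.479, 0.006], [-0.256, 0.459, -0.851], [0.404, -0.748, -0.526]] [0.455, 0.271, 0.606]
[0.13739281 0.60918011 0.23254017] [[ 9.75469952e-01 -2.20132409e-01 -3.08141001e-04]
 [-2.20132578e-01 -9.75467877e-01 -2.01692177e-03]
 [ 1.43408199e-04  2.03527845e-03 -9.99997919e-01]] 0.1 [-1.10647796 -0.67084827  0.66168575]
```

View pics/s1.png

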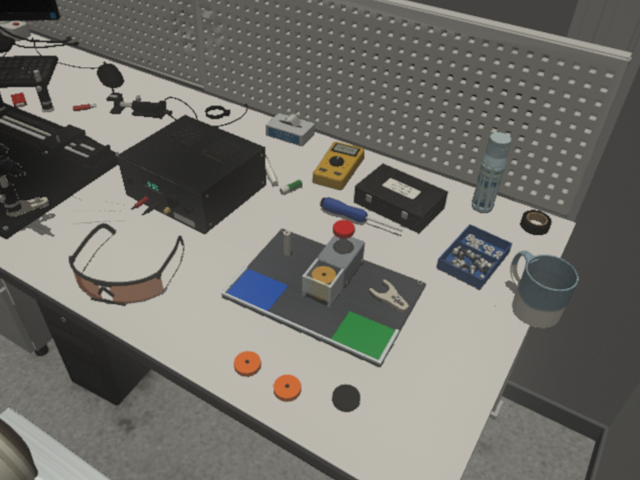

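View pics/d1.png

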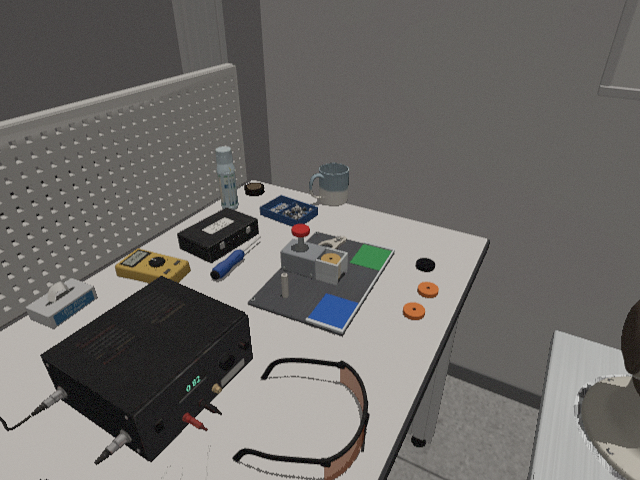

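The scene shows the dispenser at about (330,290). The red cap is at (344,229), the green pad at (365,335) and the blue pad at (257,290). The brass spacer is inside the tower at (323,275). The orange discs at (247,363) and (287,387) and the black disc at (346,397) are decoys lying on the bench. I'll fit the dispenser pose from the pad and cap centroids.

```bash
cat > fit.py <<'E'
from h import *
from scipy.optimize import least_squares
def proj(c,X): 
    p=(c['R']@np.asarray(X).T).T+c['t']; p=p@c['camera_matrix'].T; return p[:,:2]/p[:,2:]
def cen(m):
    n,l,s,cc=cv2.connectedComponentsWithStats(m.astype(np.uint8)); i=1+s[1:,4].argmax(); return cc[i],s[i]
def W(p,X):
    c,s=np.cos(p[2]),np.sin(p[2]); X=np.asarray(X,float); return np.c_[p[0]+c*X[:,0]-s*X[:,1],p[1]+s*X[:,0]+c*X[:,1],X[:,2]]
def pcen(q):
    m=cv2.moments(q.astype(np.float32)); return np.array([m['m10'],m['m01']])/m['m00']
def pad(s): return [[-51+a*34,s*97+b*40,8] for a,b in((-1,-1),(-1,1),(1,1),(1,-1))]
E
cat > f1.py <<'E'
from fit import *
C=[dict(np.load(f'pics/{n}.npz')) for n in('s1','d1')]
obs=[]
for c,box in zip(C,((220,400,200,370),(240,400,215,335))):
    P=c['pixels'].astype(int);R,G,B=P[...,0],P[...,1],P[...,2]
    w=np.zeros(R.shape,bool);w[box[2]:box[3],box[0]:box[1]]=1
    o=[cen(w&(G>1.6*R)&(G>1.6*B)&(G>60)),cen(w&(B>1.6*R)&(B>1.6*G)&(B>60)),cen(w&(R>2*G)&(R>2*B)&(R>90))]
    print([(a.round(1).tolist(),s.tolist()) for a,s in o]); obs.append([a for a,s in o])
t=np.linspace(0,2*np.pi,40)
cap=[[66+18.5*np.cos(a),18.5*np.sin(a),z] for z in(89,101) for a in t]
def res(p,sg):
    e=[]
    for c,o in zip(C,obs):
        for s,q in((sg,o[0]),(-sg,o[1])): e.append(pcen(proj(c,W(p,np.array(pad(s))/1000)))-q)
        h=cv2.convexHull(proj(c,W(p,np.array(cap)/1000)).astype(np.float32)); e.append(pcen(h)-o[2])
    return np.concatenate(e)
for sg in(1,-1):
  for y0 in(0,1.5,3,4.5):
    f=least_squares(res,[.2,.6,y0],args=(sg,)); print(sg,f.x.round(4),np.degrees(f.x[2]),f.cost,f.fun.round(1))
E
python3 f1.py
```

```text
[([363.0, 334.5], [332, 312, 62, 47, 1630]), ([257.4, 289.1], [228, 269, 59, 41, 1331]), ([343.3, 228.2], [333, 220, 21, 18, 287])]
[([370.5, 256.8], [350, 244, 41, 26, 618]), ([333.1, 310.4], [309, 294, 49, 35, 997]), ([300.2, 229.7], [292, 224, 18, 13, 180])]
1 [ 0.534  -0.0827  0.6977] 39.976160437262706 17959.57742382742 [-115.4   -6.7  112.6   27.   -42.6    2.8   10.    55.9   20.7  -56.8
    6.4   19.6]
1 [ 0.5559 -0.1037  1.275 ] 73.04996189960082 14572.170914877506 [-65.1   9.9 129.   -4.5 -45.7   6.1  19.2  28.2 -12.2 -64.3  10.9  21. ]
1 [ 0.5627 -0.1139  4.0533] 232.23552003851418 9444.16403789464 [  8.4 -73.6   7.6  -1.6   6.4  57.1 -75.2  -4.7  -1.3  -4.1  65.8  -2.4]
1 [ 0.5538 -0.0991  3.3969] 194.6273270761317 8587.982935706192 [ 21.6 -47.9  18.  -28.1 -34.3  57.  -47.4  -9.8 -36.3  -7.9  70.5  13.8]
-1 [ 0.5648 -0.0974  0.0949] 5.43934960467148 10.683362617717227 [ 2.  -1.8 -0.8  1.  -1.3 -1.4 -0.6 -1.   2.4  0.9 -0.4  0.9]
-1 [ 0.6387 -0.1295  2.5281] 144.8507173213163 28004.897592400455 [  -0.5 -105.1  158.3   13.   -15.4   14.5 -114.8   -0.9    3.4  -75.1
   20.1    6.8]
-1 [ 0.5754 -0.1027  5.424 ] 310.7730769514709 5443.1699168359355 [-55.9   2.   33.7 -38.3  28.8  16.7  10.   24.2 -50.5 -16.7  20.3 -11.1]
-1 [ 0.5648 -0.098   6.3395] 363.22633800596566 1.587936939762835 [ 0.2 -0.5 -0.3 -0.7  0.5 -0.8  0.8 -0.3  0.2  0.7  0.3  0.2]
```

>>> {"name": "servo_tool", "arguments": {
  "commands": [
    [[1,35,32,0,0,0,-0.1],[1,70,64,0,0,0,-0.2],[1,106,96,0,0,0,-0.278],[1,141,128,0,0,0,-0.278],[1,176,160,0,0,0,-0.278]]
  ]
}}

```text
time_s: 0.6
tcp_pos: [0.2745, 0.4129, 0.2332]
ee_rot: [[0.998, 0.057, -0.0], [0.057, -0.998, -0.001], [-0.0, 0.001, -1.0]]
wrist_force: [0.4, 0.0, 0.3]
gripper_width: 0.632
gripper_force: 0.0
```

```bash
cat > go.py <<'E'
# usage: go.py dx dy [tipz]  -> shift in tool axes (mm) to a dispenser-frame point (mm)
import sys
from fit import *
P=np.array([.5648,-.0980,np.radians(3.23)])
s=r.sense(); d=[float(v) for v in sys.argv[1:4]]
g=W(P,[[d[0]/1e3,d[1]/1e3,d[2]/1e3+.011]])[0]
Rt=np.array(s['ee_rot']); t=np.array(s['tcp_pos'])
c,n=np.cos(P[2]),np.sin(P[2]); e=t-[P[0],P[1],0]
print('t',s['time_s'],'tip in disp mm',np.round([(c*e[0]+n*e[1])*1e3,(-n*e[0]+c*e[1])*1e3,t[2]*1e3-11],1),'shift',(Rt.T@(g-t)*1e3).round(1))
Rd=np.array([[c,n,0],[n,-c,0],[0,0,-1]])
print('rot',cv2.Rodrigues(Rt.T@Rd)[0].ravel().round(3),'F',np.round(s['wrist_force'],1),'w',s['gripper_width'])
E
python3 go.py 66 0 150
```

```text
t 0.6 tip in disp mm [-261.   526.5  222.2] shift [326.9 526.5  72.4]
rot [0.001 0.    0.   ] F [0.4 0.  0.3] w 0.6323637285323034
```

>>> {"name": "servo_tool", "arguments": {
  "commands": [
    [[1,22,36,0,0,0,0],[1,45,72,0,0,0,0],[1,67,108,0,0,0,0],[1,90,144,0,0,0,0],[1,112,180,0,0,0,0]]
  ]
}}

```text
time_s: 1.1
tcp_pos: [0.3964, 0.2398, 0.2334]
ee_rot: [[0.998, 0.056, -0.0], [0.056, -0.998, -0.0], [-0.0, 0.0, -1.0]]
wrist_force: [0.9, 1.5, -0.0]
gripper_width: 0.174
gripper_force: 0.0
```

>>> {"name": "servo_tool", "arguments": {
  "commands": [
    [[1,22,36,0,0,0,0],[1,45,72,0,0,0,0],[1,67,108,0,0,0,0],[1,90,144,0,0,0,0],[1,112,180,0,0,0,0]]
  ]
}}

```text
time_s: 1.6
tcp_pos: [0.5184, 0.0664, 0.2333]
ee_rot: [[0.998, 0.056, -0.001], [0.056, -0.998, -0.0], [-0.001, 0.0, -1.0]]
wrist_force: [0.9, 1.2, 0.1]
gripper_width: 0.007
gripper_force: 0.0
```

```bash
python3 go.py 66 0 150
```

```text
t 1.6 tip in disp mm [-37.1 166.7 222.3] shift [103.2 166.7  72.2]
rot [ 0.     0.001 -0.   ] F [0.9 1.2 0.1] w 0.006611414698688542
```

>>> {"name": "servo_tool", "arguments": {
  "commands": [
    [[1,22,36,8,0,0,0],[1,45,72,20,0,0,0],[1,67,108,40,0,0,0],[1,88,142,60,0,0,0],[1,103,166,80,0,0,0]]
  ]
}}

```text
time_s: 2.1
tcp_pos: [0.6307, -0.0942, 0.1519]
ee_rot: [[0.999, 0.055, -0.001], [0.055, -0.999, -0.0], [-0.001, 0.0, -1.0]]
wrist_force: [0.8, 0.1, 0.8]
gripper_width: 0.002
gripper_force: 0.0
```

>>> {"name": "servo_tool", "arguments": {
  "commands": [
    [[1,0,0,5,0,0,0],[1,0,0,10,0,0,0],[1,0,0,15,0,0,0],[1,0,0,20,0,0,0],[1,0,0,20,0,0,0]]
  ]
}}

```text
time_s: 2.6
tcp_pos: [0.6295, -0.091, 0.1336]
ee_rot: [[0.998, 0.057, -0.0], [0.057, -0.998, 0.0], [-0.0, -0.0, -1.0]]
wrist_force: [0.2, 0.3, -0.1]
gripper_width: 0.002
gripper_force: 0.0
```

```bash
python3 go.py 66 0 103; python3 -c "
from h import *
a=shot('scene','s2');b=shot('side','d2')
f=lambda c,x,y:cv2.resize(c['pixels'][y:y+150,x:x+200],None,fx=2,fy=2,interpolation=2)
cv2.imwrite('pics/z2.png',np.hstack([f(a,240,160),f(b,210,160)])[:,:,::-1])"
```

```text
t 2.6 tip in disp mm [ 64.9   3.4 122.6] shift [ 1.1  3.4 19.6]
rot [-0.     0.     0.001] F [ 0.2  0.3 -0.1] w 0.002225674206839196
```

View pics/z2.png

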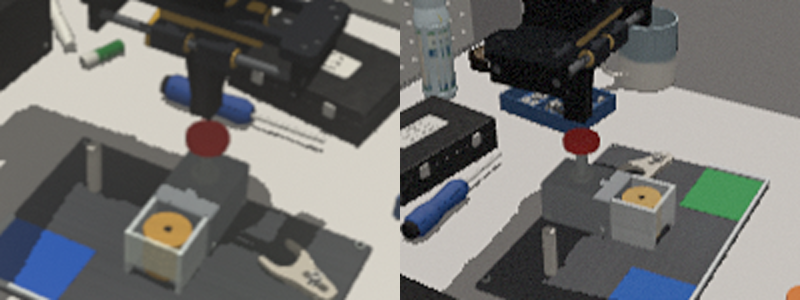

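The closed fingers are centred over the red cap, at (208,135) in the left half of the picture and (580,140) in the right half. Next I'll press.

>>> {"name": "servo_tool", "arguments": {
  "commands": [
    [[1,1,3.4,8,0,0,0],[1,1,3.4,16,0,0,0],[1,1,3.4,22,0,0,0],[1,1,3.4,28,0,0,0],[1,1,3.4,34,0,0,0]]
  ]
}}

```text
time_s: 3.2
tcp_pos: [0.6308, -0.0953, 0.0996]
ee_rot: [[0.998, 0.056, -0.001], [0.056, -0.998, -0.0], [-0.001, 0.0, -1.0]]
wrist_force: [-2.8, 1.2, 5.1]
gripper_width: 0.004
gripper_force: 2.7
```

>>> {"name": "servo_tool", "arguments": {
  "commands": [
    [[1,0,0,4,0,0,0],[1,0,0,8,0,0,0],[1,0,0,12,0,0,0],[1,0,0,15,0,0,0],[1,0,0,16,0,0,0]]
  ]
}}

```text
time_s: 3.7
tcp_pos: [0.6308, -0.0953, 0.0836]
ee_rot: [[0.998, 0.056, -0.001], [0.056, -0.998, -0.0], [-0.001, 0.0, -1.0]]
wrist_force: [-2.3, 0.8, 5.6]
gripper_width: 0.007
gripper_force: 2.8
```

```bash
python3 go.py 66 0 71
```

```text
t 3.7 tip in disp mm [66.1 -1.1 72.6] shift [-0.1 -1.1  1.6]
rot [ 0.     0.001 -0.   ] F [-2.3  0.8  5.6] w 0.007196600718792612
```

>>> {"name": "servo_tool", "arguments": {
  "commands": [
    [[1,0,0,1,0,0,0],[1,0,0,1.5,0,0,0],[1,0,0,2,0,0,0],[1,0,0,2.3,0,0,0],[1,0,0,2.5,0,0,0]]
  ]
}}

```text
time_s: 4.2
tcp_pos: [0.6309, -0.0953, 0.0824]
ee_rot: [[0.998, 0.057, -0.0], [0.057, -0.998, -0.0], [-0.0, 0.0, -1.0]]
wrist_force: [-4.6, 2.0, 10.7]
gripper_width: 0.003
gripper_force: 5.2
```

>>> {"name": "servo_tool", "arguments": {
  "commands": [
    [[1,0,0,0.5,0,0,0],[1,0,0,1,0,0,0],[1,0,0,1.5,0,0,0],[1,0,0,1.5,0,0,0],[1,0,0,1.5,0,0,0]]
  ]
}}

```text
time_s: 4.7
tcp_pos: [0.6309, -0.0953, 0.0823]
ee_rot: [[0.998, 0.057, 0.0], [0.057, -0.998, -0.001], [-0.0, 0.001, -1.0]]
wrist_force: [-7.4, 2.2, 15.2]
gripper_width: 0.005
gripper_force: 7.7
```

That is the hard stop: the force rises and the position no longer changes. Now I'll lift straight up.

>>> {"name": "servo_tool", "arguments": {
  "commands": [
    [[1,0,0,-8,0,0,0],[1,0,0,-18,0,0,0],[1,0,0,-28,0,0,0],[1,0,0,-40,0,0,0],[1,0,0,-56,0,0,0]]
  ]
}}

```text
time_s: 5.2
tcp_pos: [0.631, -0.0952, 0.1356]
ee_rot: [[0.998, 0.056, -0.001], [0.056, -0.998, 0.0], [-0.001, -0.0, -1.0]]
wrist_force: [0.1, -0.2, -0.1]
gripper_width: 0.004
gripper_force: 0.0
```

>>> {"name": "servo_tool", "arguments": {
  "commands": [
    [[1,-10,-5,-12,0,0,0],[1,-35,-20,-20,0,0,0],[1,-65,-36,-20,0,0,0],[1,-95,-50,-20,0,0,0],[1,-118,-60,-20,0,0,0]]
  ]
}}

```text
time_s: 5.7
tcp_pos: [0.5075, -0.0413, 0.1559]
ee_rot: [[0.998, 0.056, -0.0], [0.056, -0.998, 0.0], [-0.0, -0.0, -1.0]]
wrist_force: [0.3, 0.5, -0.1]
gripper_width: 0.006
gripper_force: 0.0
```

```bash
python3 go.py -55 60 80; python3 -c "
from h import *
a=shot('scene','s3');b=shot('side','d3')
f=lambda c,x,y:cv2.resize(c['pixels'][y:y+150,x:x+200],None,fx=2,fy=2,interpolation=2)
cv2.imwrite('pics/z3.png',np.hstack([f(a,240,210),f(b,220,190)])[:,:,::-1])"
```

```text
t 5.7 tip in disp mm [-54.   59.8 144.9] shift [-1.  -0.2 64.9]
rot [-0.  0. -0.] F [ 0.3  0.5 -0.1] w 0.006066546221600704
```

View pics/z3.png

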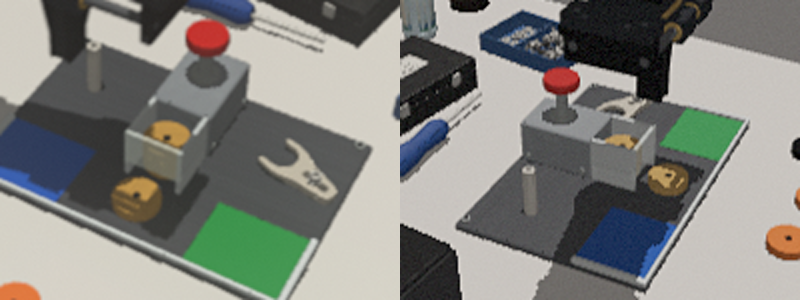

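The spacer is out, at (137,199) in the left crop (scene 308,310) and (668,180) in the right crop (side 354,280). The plunger is up again. Next I'll locate the spacer.

Run:
```python
from fit import *
P=np.array([.5648,-.0980,np.radians(3.23)])
for n,q in(('s3',(308.3,309.5)),('d3',(354,279.5))):
    c=dict(np.load(f'pics/{n}.npz'))
    f=least_squares(lambda p:proj(c,W(P,[[p[0]/1e3,p[1]/1e3,.0135]]))[0]-q,[-50,0]); print(n,f.x.round(1))
```

```text
s3 [-54.7  -2.2]
d3 [-51.9   2.6]
```

>>> {"name": "servo_tool", "arguments": {
  "commands": [
    [[1,1,0,30,0,0,0],[1,1,0,60,0,0,0],[1,1,0,90,0,0,0],[1,1,0,110,0,0,0],[1,1,0,120,0,0,0]]
  ]
}}

```text
time_s: 6.3
tcp_pos: [0.5103, -0.0421, 0.0339]
ee_rot: [[0.998, 0.056, -0.003], [0.056, -0.998, -0.001], [-0.003, 0.0, -1.0]]
wrist_force: [-0.2, -0.1, 0.2]
gripper_width: 0.006
gripper_force: 0.0
```

>>> {"name": "servo_tool", "arguments": {
  "commands": [
    [[1,0,0,4,0,0,0],[1,0,0,8,0,0,0],[1,0,0,11,0,0,0],[1,0,0,12,0,0,0],[1,0,0,12,0,0,0]]
  ]
}}

```text
time_s: 6.8
tcp_pos: [0.5113, -0.0419, 0.024]
ee_rot: [[0.998, 0.056, 0.001], [0.056, -0.998, 0.0], [0.001, -0.0, -1.0]]
wrist_force: [-0.2, -0.4, -0.2]
gripper_width: 0.004
gripper_force: 0.0
```

```bash
python3 go.py -53 35 12
```

```text
t 6.8 tip in disp mm [-50.3  59.1  13. ] shift [-2.7 24.1  1. ]
rot [-0.    -0.001 -0.   ] F [-0.2 -0.4 -0.2] w 0.003511538309063358
```

>>> {"name": "servo_tool", "arguments": {
  "commands": [
    [[1,-1,6,0.5,0,0,0],[1,-2,12,0.5,0,0,0],[1,-2.7,18,0.5,0,0,0],[1,-2.7,24,0.5,0,0,0],[1,-2.7,30,0.5,0,0,0]]
  ]
}}

```text
time_s: 7.3
tcp_pos: [0.51, -0.0727, 0.0231]
ee_rot: [[0.998, 0.056, 0.0], [0.056, -0.998, -0.0], [0.0, 0.0, -1.0]]
wrist_force: [-0.0, -0.3, -0.1]
gripper_width: 0.006
gripper_force: 0.0
```

>>> {"name": "servo_tool", "arguments": {
  "commands": [
    [[1,0,6,0,0,0,0],[1,0,12,0,0,0,0],[1,0,18,0,0,0,0],[1,0,24,0,0,0,0],[1,0,30,0,0,0,0]]
  ]
}}

```text
time_s: 7.8
tcp_pos: [0.5117, -0.1025, 0.0231]
ee_rot: [[0.998, 0.056, 0.0], [0.056, -0.998, -0.0], [-0.0, 0.0, -1.0]]
wrist_force: [0.4, -0.8, -0.3]
gripper_width: 0.005
gripper_force: 0.0
```

```bash
python3 go.py -53 -62 12; python3 -c "
from h import *
a=shot('scene','s4');b=shot('side','d4')
f=lambda c,x,y:cv2.resize(c['pixels'][y:y+150,x:x+200],None,fx=2,fy=2,interpolation=2)
cv2.imwrite('pics/z4.png',np.hstack([f(a,240,220),f(b,220,190)])[:,:,::-1])"
```

```text
t 7.8 tip in disp mm [-53.3  -1.5  12.1] shift [ 0.3 60.5  0.1]
rot [ 0.  0. -0.] F [ 0.4 -0.8 -0.3] w 0.005185158023288966
```

View pics/z4.png

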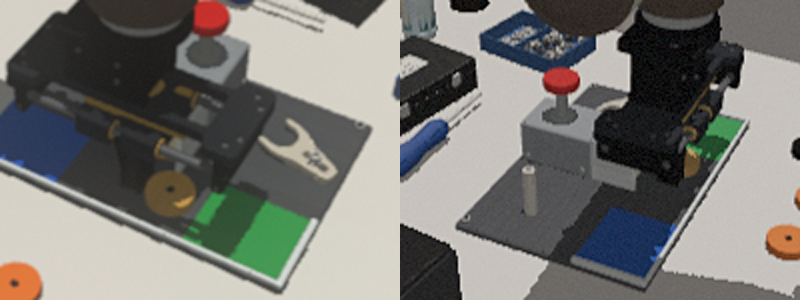

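The spacer is being pushed flat, at (171,194) in the left crop (scene 325.5,317). I'll keep pushing, then check.

>>> {"name": "servo_tool", "arguments": {
  "commands": [
    [[1,0,6,0,0,0,0],[1,0,12,0,0,0,0],[1,0,18,0,0,0,0],[1,0,24,0,0,0,0],[1,0,30,0,0,0,0]]
  ]
}}

```text
time_s: 8.4
tcp_pos: [0.5133, -0.1325, 0.023]
ee_rot: [[0.998, 0.056, -0.0], [0.056, -0.998, -0.0], [-0.0, 0.0, -1.0]]
wrist_force: [-0.4, 0.1, 0.6]
gripper_width: 0.006
gripper_force: 0.0
```

>>> {"name": "servo_tool", "arguments": {
  "commands": [
    [[1,0,6,0,0,0,0],[1,0,11,0,0,0,0],[1,0,16,0,0,0,0],[1,0,20,0,0,0,0],[1,0,22,0,0,0,0]]
  ]
}}

```text
time_s: 8.9
tcp_pos: [0.5146, -0.1543, 0.023]
ee_rot: [[0.998, 0.056, -0.0], [0.056, -0.998, -0.0], [-0.0, 0.0, -1.0]]
wrist_force: [-0.2, 0.1, -0.3]
gripper_width: 0.008
gripper_force: 0.0
```

```bash
python3 go.py -53 -62 12
python3 - <<'E'
from fit import *
P=np.array([.5648,-.0980,np.radians(3.23)])
a=shot('scene','s5');b=shot('side','d5')
f=lambda c,x,y:cv2.resize(c['pixels'][y:y+150,x:x+200],None,fx=2,fy=2,interpolation=2)
cv2.imwrite('pics/z5.png',np.hstack([f(a,240,220),f(b,250,190)])[:,:,::-1])
for y in (-37,-85,-97): print(y,(proj(a,W(P,[[-.053,y/1e3,.0135]]))[0]-[240,220])*2,(proj(b,W(P,[[-.053,y/1e3,.0135]]))[0]-[250,190])*2+[400,0])
E
```

```text
t 8.9 tip in disp mm [-53.3 -53.4  12. ] shift [0.3 8.6 0. ]
rot [ 0.  0. -0.] F [-0.2  0.1 -0.3] w 0.008014072786576332
-37 [176.38531457 194.24991088] [623.9088627  157.96655588]
-85 [231.50969173 217.88064155] [640.69678497 133.96860249]
-97 [245.6050847  223.92305785] [644.69089263 128.25911635]
```

View pics/z5.png

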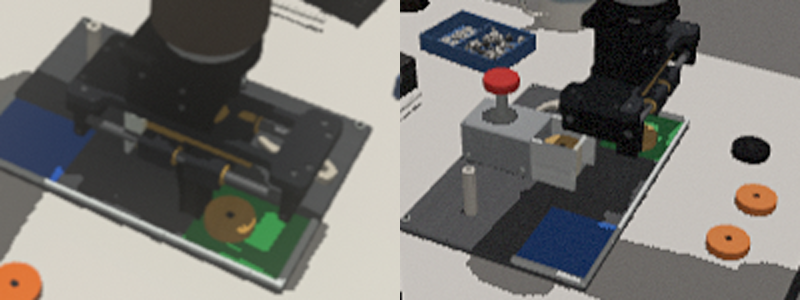

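The spacer is on the green pad at (231,219), which is y ≈ -85. I'll push 12 mm more, back off, then rise.

>>> {"name": "servo_tool", "arguments": {
  "commands": [
    [[1,0,4,0,0,0,0],[1,0,8,0,0,0,0],[1,0,11,0,0,0,0],[1,0,12.5,0,0,0,0],[1,0,12.5,0,0,0,0]]
  ]
}}

```text
time_s: 9.5
tcp_pos: [0.5153, -0.1666, 0.023]
ee_rot: [[0.998, 0.056, 0.0], [0.056, -0.998, -0.0], [0.0, 0.0, -1.0]]
wrist_force: [-0.6, 0.0, -0.1]
gripper_width: 0.009
gripper_force: 0.0
```

>>> {"name": "servo_tool", "arguments": {
  "commands": [
    [[1,0,-6,0,0,0,0],[1,0,-14,0,0,0,0],[1,0,-14,-30,0,0,0],[1,0,-14,-70,0,0,0],[1,0,-14,-110,0,0,0]]
  ]
}}

```text
time_s: 10.0
tcp_pos: [0.514, -0.1515, 0.1339]
ee_rot: [[0.998, 0.057, -0.002], [0.057, -0.998, -0.0], [-0.002, -0.0, -1.0]]
wrist_force: [0.4, 0.3, -0.1]
gripper_width: 0.007
gripper_force: 0.0
```

>>> {"name": "servo_tool", "arguments": {
  "commands": [
    [[1,-20,-30,-20,0,0,0],[1,-50,-65,-40,0,0,0],[1,-80,-100,-40,0,0,0],[1,-80,-140,-40,0,0,0],[1,-80,-140,-40,0,0,0]]
  ]
}}

```text
time_s: 10.5
tcp_pos: [0.426, -0.0137, 0.1739]
ee_rot: [[0.998, 0.063, 0.002], [0.063, -0.998, 0.001], [0.002, -0.001, -1.0]]
wrist_force: [0.6, -0.2, 0.2]
gripper_width: 0.009
gripper_force: 0.0
```

```bash
python3 go.py -53 -62 12
python3 - <<'E'
from fit import *
P=np.array([.5648,-.0980,np.radians(3.23)])
a=shot('scene','s6');b=shot('side','d6')
f=lambda c,x,y:cv2.resize(c['pixels'][y:y+150,x:x+200],None,fx=2,fy=2,interpolation=2)
cv2.imwrite('pics/z6.png',np.hstack([f(a,240,220),f(b,250,190)])[:,:,::-1])
for y in (-85,-97): print(y,(proj(a,W(P,[[-.053,y/1e3,.0135]]))[0]-[240,220])*2,(proj(b,W(P,[[-.053,y/1e3,.0135]]))[0]-[250,190])*2+[400,0])
E
```

```text
t 10.5 tip in disp mm [-133.9   92.   162.9] shift [ 79.5 154.6 150.9]
rot [-0.001 -0.002  0.006] F [ 0.6 -0.2  0.2] w 0.00887072628778418
-85 [231.50969173 217.88064155] [640.69678497 133.96860249]
-97 [245.6050847  223.92305785] [644.69089263 128.25911635]
```

View pics/z6.png

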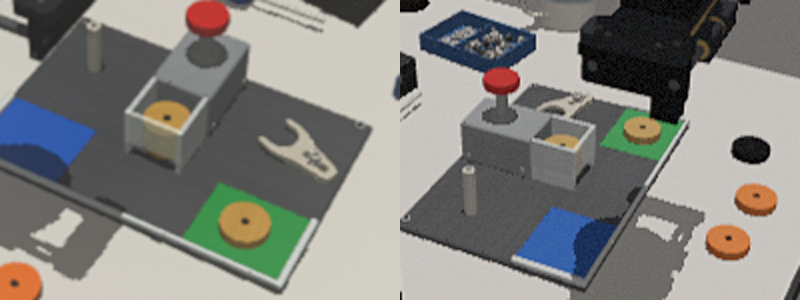

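The spacer lies flat in the middle of the green pad, at (245,223) in the left crop and (642,130) in the right. The plunger is up, the other spacers are still in the tower, and the clamp and post have not moved.

```bash
python3 -c "
from h import *
print(r.finish_job())"
```

```text
the job is handed in; nothing more can be done
None
```

I pressed the plunger once to its stop and pushed the one spacer that came out flat onto the middle of the green pad; the final pictures show nothing else disturbed, and the job is handed in at about 10.6 s.

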